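Flip a tile coaster over against the edge of the serving board

TASK

The tile coaster lies beside the wooden board with its cork side up. Without gripping or lifting it, push it with the fingertips against the edge of the board until it tips up on edge and turns over on to the board, then push it on until it lies wholly on the board, flat, with the blue glazed side up. Leave the cups, glasses and pepper mill where they stand.

Things in the scene. Friction and masses are not known exactly. Their poses are not given: they have to be found in the camera images.
- coaster: Square tile coaster, 100 x 100 x 10 mm, 0.08 to 0.15 kg, loose: 7 mm stoneware, glazed blue and white, under a 3 mm cork sheet (94 x 94 mm). It starts on the worktop, cork up, about 30 to 70 mm from the board and not quite square to it. Origin: centre of the glazed face; z points from there to the cork (up at first, down once turned over). A finger pressed on its free edge lifts that edge by friction
- edge_px (a point): Middle of the coaster's +x side edge, 50 mm from its centre, at half thickness
- edge_nx (a point): Middle of the coaster's -x side edge, 50 mm from its centre, at half thickness
- edge_py (a point): Middle of the coaster's +y side edge, 50 mm from its centre, at half thickness
- edge_ny (a point): Middle of the coaster's -y side edge, 50 mm from its centre, at half thickness
- board: Wooden board, 260 mm (along its x) x 280 mm (along its y) x 22 mm high, with a square upright side; flat on the worktop, immovable. Origin: centre of its underside, z up. The coaster starts beyond its +y side (the side face at y = +140 mm in the board's frame).
- cup_on_board: Small white cup, 65 x 93 x 54 mm, on the board towards its -y end; origin: centre of its underside
- cup: Small white cup, 65 x 94 x 53 mm, on the worktop at the left front; origin: centre of its underside
- tall_glass: Tall clear glass, 87 mm across, 155 mm high, on the left; origin: centre of its underside
- pepper_mill: Wooden pepper mill, 55 mm across, 138 mm high, to the right of the board; origin: centre of its underside
- tumbler: Pink-brown tumbler, 81 mm across, 112 mm high, to the right of the board; origin: centre of its underside
There are look-alikes about, which are no part of the job. Of the things that look like the coaster, the larger one is meant.

How it is judged:
By the outcome, as a careful person would: the job done as asked, in the order asked, and still so for the second after the job is handed in, with the robot touching nothing.
It also fails if it takes over 67 s, if anything falls off the work surface, if the arm or the gripper's body presses on something with over 40 N, if the wrist force passes 120 N, or if a joint passes its speed limit or range.

ROBOT

A 6-joint arm with a two-finger parallel gripper is mounted at the origin on a cart in front of the work surface, level with it; the furniture and walls round the work are solid. World frame = base frame: x ahead of the robot, y to its left, z up, the work surface at z = 0. Lengths are in mm, angles in degrees, forces in N, time in s.
With the tool pointing down it reaches from about 300 to 850 mm from the base axis. Payload 4.2 kg.
Tool frame: the origin (TCP) lies on the centre line of the jaws, within the pads' length; the fingertips stand 14 mm ahead of it and the grasp point (between the pads) lies 5 mm behind it; x points along the fingers, y is the direction in which the jaws open and shut, and the axes are right-handed (so a half turn about x gives the same grasp; the last joint's range is limited). The gripper opens to 91 mm and grips with 3 to 60 N. Pads are 32 mm wide; open, the fingers measure 118 mm over their backs; the gripper's body (76 mm by 178 mm) begins 60 mm behind the grasp point.
Start: joints at [68.239, 18.312, 89.639, -0, 72.044, -1.146], TCP at [202.453, 538.196, 227.976] pointing down, gripper open.
Joint ranges: [-177.97, 177.97], [-48.28, 115.42], [12.27, 149.76], [-77.06, 257.06], [2.81, 150.46], [-146.56, 146.56]. Speed limits (degrees/s): [147.25, 147.25, 180, 180, 180, 180].

INTERFACE

Orientations are given as [roll, pitch, yaw] about the fixed x, y, z axes, in that order (R = Rz(yaw) Ry(pitch) Rx(roll)).
In Python, from workcell import readout, optics, env gives the robot as it stands.
- The arm moves only by the shell command python3 -m creep 'ROWS' [OPENING] [FORCE]. ROWS is JSON, a list of rows, each an object with "translation": the shift along the world's x, y, z in cm, a list of three; "delta_rot": the turn, a rotation vector about the world's x, y, z in rad, a list of three. In form: [{"translation": [dx, dy, dz], "delta_rot": [rx, ry, rz]}, ...]. A call has 1 to 5 rows; each row shifts and turns the commanded pose from where the row before left it; what a row does not reach is not made up. A row lasts 1/12 s, in which the tool goes at most 41.7 mm and 7.16 degrees, less where a joint would pass 70% of its speed; a pose out of reach is approached as far as the arm can. A call with a gripper value outside its range is refused whole. OPENING is the gripper's target within -1 to 1 (fully open at 1, half-way at 0, shut at -1), set as the call begins (- or left out, the last holds). The fingers move at their own pace and stop on an object; FORCE is the grip in N (left out, the last holds). Time passes only in rows, so rows that do not move let the fingers close. It gives the time, the measured TCP pose, the force and the opening at its end, in the units of the state.
- readout.state(): the state, without advancing time (a new reading comes with each control period).
- optics.grab_frame(name): name is "scene" or "top"; returns (picture, depth): 420x560x3 uint8, red, green, blue; 420x560 float32, mm along the optical axis (not along the pixel's ray), 0 where there is no reading.
- optics.camera_params(name): a dict with "mtx" (3x3 intrinsics, pixels), "R" (3x3) and "t" (3): a world point X has camera coordinates R X + t. Camera axes: x right, y down, z forward; pixel columns grow to the right and rows downward; lengths in mm; the calibration is good to about 2 mm. A picture is of the moment at which its call begins. camera_params takes no time and is no camera call.
- env.job_done(): hands the job in, once; it reports no verdict.
The state is a dict: "time_s": time; "qpos": joint angles; "qvel": joint speeds; "effort": joint torques, N m; "ee_pos": TCP position; "ee_rot": TCP orientation; "force": force on the tool from outside, world axes, zero at the start; "torque": the same for the moment, N m; "gripper_width": finger opening in mm.
Only numpy, scipy, OpenCV 4.12 (cv2) and the standard library are available. Lean on these libraries where they do the work, as an engineer would, in place of code of your own. Each camera call takes 0.05 s, during which the arm holds its last target.

## Working session

There is one attempt and no reset: what is moved stays moved. The work goes in short steps, Python scripts to look and compute and a shell command to move; the robot and the scene stay as the last step left them, time stands still between calls to the robot, and variables do not carry over. Pictures are saved under pics/ and viewed, and the job is handed in when it is done.

```bash
ls; mkdir -p pics; cat > h.py <<'E'
import numpy as np, cv2
from workcell import readout, optics, env
def grab(n,fn=None):
    p,d=optics.grab_frame(n)
    if fn: cv2.imwrite('pics/'+fn,cv2.cvtColor(p,cv2.COLOR_RGB2BGR))
    return p,d
def ray(n,u,v,z):
    c=optics.camera_params(n);K,R,t=map(np.array,(c['mtx'],c['R'],c['t']))
    d=R.T@np.linalg.inv(K)@np.array([u,v,1.]);o=-R.T@t
    return o+d*(z-o[2])/d[2]
def proj(n,X):
    c=optics.camera_params(n);K,R,t=map(np.array,(c['mtx'],c['R'],c['t']))
    x=K@(R@np.array(X,float)+t);return x[:2]/x[2]
E
python3 - <<'E'
from h import *
for n in ('scene','top'):
    p,d=grab(n,n+'0.png'); np.save(n+'0.npy',d)
    c=optics.camera_params(n); print(n,-np.array(c['R']).T@np.array(c['t']),c['mtx'])
print(readout.state())
E
```

```text
pics
scene [ -184.86330159 -1150.15548475  1388.95183342] [[524.53707329   0.         282.79806646]
 [  0.         524.53707329 207.37203565]
 [  0.           0.           1.        ]]
top [ -85.25602749  111.45711984 1736.39489409] [[511.40976704   0.         284.78646732]
 [  0.         511.40976704 207.45926637]
 [  0.           0.           1.        ]]
{'time_s': 0.1, 'qpos': array([ 6.82397043e+01,  1.83495173e+01,  8.96982634e+01, -1.16946230e-03,
        7.20449252e+01, -1.14718376e+00]), 'qvel': array([-0.11460686, -0.04797566, -0.14209431,  0.04430302, -0.03463516,
        0.07418518]), 'effort': array([ 2.98290870e-04, -4.13328767e+01, -2.32510632e+01,  7.28180772e-02,
        4.21026349e-02, -4.71325268e-05]), 'ee_pos': array([202.29213427, 537.78813628, 227.19672225]), 'ee_rot': array([ -90.46000601,   89.90728738, -111.07275654]), 'force': array([ 0.98097481, -0.17817779,  0.07439116]), 'torque': array([ 0.01378752, -0.00480713,  0.02942363]), 'gripper_width': 91.23914098521162}
```

View pics/scene0.png

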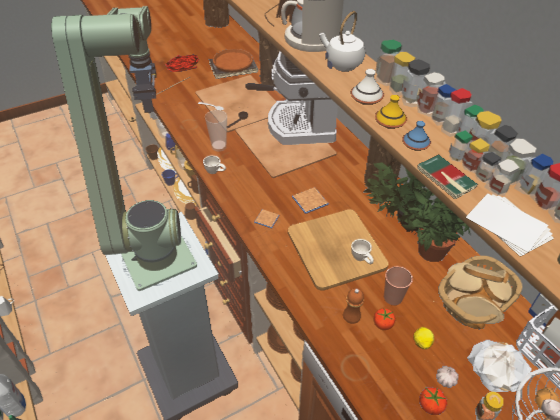

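View pics/top0.png

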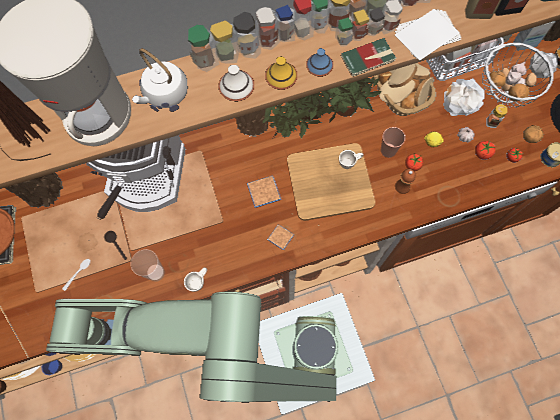

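The pictures show two cork squares. The larger is at scene (310,200) / top (264,192). The smaller look-alike is at scene (267,218) / top (281,237). The board is at scene (337,247) / top (331,181). I choose the larger and will check it in a crop.

```bash
python3 - <<'E'
from h import *
a=cv2.imread('pics/top0.png')[130:260,220:400]; b=cv2.imread('pics/scene0.png')[175:300,235:405]
a=cv2.resize(a,(400,290),interpolation=cv2.INTER_CUBIC);b=cv2.resize(b,(400,290),interpolation=cv2.INTER_CUBIC)
cv2.imwrite('pics/crop0.png',np.hstack([a,b]))
for n in('top','scene'):
    im=cv2.imread(f'pics/{n}0.png')
    hsv=cv2.cvtColor(im,cv2.COLOR_BGR2HSV)
    for u,v in ([(264,192),(281,237),(331,181),(235,170),(340,230)] if n=='top' else [(310,200),(267,218),(337,247),(350,180)]): print(n,u,v,hsv[v,u])
E
```

```text
top 264 192 [ 13 121 200]
top 281 237 [ 13 121 213]
top 331 181 [ 16 122 201]
top 235 170 [ 11 166 183]
top 340 230 [ 11 179 158]
scene 310 200 [ 14 128 223]
scene 267 218 [ 13 131 208]
scene 337 247 [ 16 134 187]
scene 350 180 [ 12 180 173]
```

View pics/crop0.png

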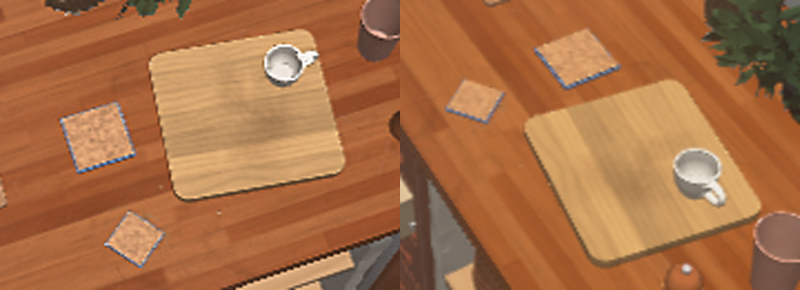

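The crop confirms it: the larger cork square has a blue edge and lies beside the board. The smaller one lies nearer the robot. Next I measure both.

```bash
cat >> h.py <<'E'
def quads(n,im,zs):
    hsv=cv2.cvtColor(im,cv2.COLOR_RGB2HSV)
    m=((hsv[...,1]<152)&(hsv[...,2]>140)&(hsv[...,0]<25)&(hsv[...,0]>8)).astype(np.uint8)
    m=cv2.morphologyEx(m,cv2.MORPH_OPEN,np.ones((3,3)))
    out=[]
    for c in cv2.findContours(m,0,cv2.CHAIN_APPROX_NONE)[0]:
        A=cv2.contourArea(c)
        if A<100: continue
        cu,cv_=c[:,0].mean(0)
        for (u,v,z,nm) in zs:
            if cv2.pointPolygonTest(c,(u,v),False)>0:
                P=np.array([ray(n,a+0.,b+0.,z)[:2] for a,b in c[:,0]],np.float32)
                out.append((nm,A,cv2.minAreaRect(P)))
    return out
E
python3 - <<'E'
from h import *
for n,zs in(('top',[(264,192,10,'coaster'),(281,237,10,'small'),(331,195,22,'board')]),('scene',[(310,200,10,'coaster'),(267,218,10,'small'),(325,247,22,'board')])):
    im=cv2.cvtColor(cv2.imread(f'pics/{n}0.png'),cv2.COLOR_BGR2RGB)
    for nm,A,r in quads(n,im,zs):
        print(n,nm,A,np.round(r[0],1),np.round(r[1],1),round(r[2],1)); 
        if nm!='small': print(np.round(cv2.boxPoints(r),0).tolist())
for n,pts in (('top',{'cupb':(347,157),'cup':(194,281),'mill':(407,185),'tumb':(393,150),'glass':(150,268),}),):
    for k,(u,v) in pts.items(): print(k,ray(n,u,v,0)[:2].round(),)
E
```

```text
top small 293.0 [402.8 -24. ] [63.9 66.8] 36.6
top coaster 559.0 [585.3 -21.5] [92.1 94. ] 87.7
[[536.0, -66.0], [630.0, -69.0], [634.0, 23.0], [540.0, 26.0]]
top board 4965.0 [ 541.8 -261.9] [281.5 259.9] 81.5
[[392.0, -382.0], [650.0, -420.0], [691.0, -142.0], [434.0, -104.0]]
scene board 4815.0 [ 543.4 -266. ] [283.2 260.9] 81.7
[[394.0, -387.0], [652.0, -425.0], [693.0, -145.0], [435.0, -107.0]]
scene small 225.5 [402.1 -28.8] [64.6 66.8] 37.1
scene coaster 439.0 [589.5 -24.8] [95.3 97.8] 89.2
[[540.0, -72.0], [638.0, -73.0], [639.0, 22.0], [541.0, 23.0]]
cupb [ 615. -358.]
cup [350. 307.]
mill [ 439. -524.]
tumb [ 586. -531.]
glass [443. 439.]
```

```bash
cat >> h.py <<'E'
from scipy.spatial.transform import Rotation as Ro
n_=np.array([0.149,0.989,0]);bx=np.array([0.989,-0.149,0]);E=np.array([563.4,-125.5,0]) # edge mid
def goto(tx,ydir,xdir=(0,0,-1)):
    """print remaining shift cm and rotvec from present measured pose"""
    s=readout.state();R=Ro.from_euler('xyz',s['ee_rot'],degrees=True)
    x=np.array(xdir,float);x/=np.linalg.norm(x);y=np.array(ydir,float);y-=x*(x@y);y/=np.linalg.norm(y);z=np.cross(x,y)
    T=Ro.from_matrix(np.c_[x,y,z])
    print('t',s['time_s'],'pos',s['ee_pos'].round(1),'F',s['force'].round(1),'w',s['gripper_width'].round(1))
    print('tool x,y',R.as_matrix()[:,0].round(3),R.as_matrix()[:,1].round(3))
    print('d cm',((np.array(tx)-s['ee_pos'])/10).round(2),'rot',(T*R.inv()).as_rotvec().round(3))
E
python3 - <<'E'
from h import *
print(Ro.from_euler('xyz',readout.state()['ee_rot'],degrees=True).as_matrix().round(3))
c=np.array([587,-23,0]);print(c+n_*(50+16+30))
goto(c+n_*96+[0,0,60],bx); goto(c+n_*96+[0,0,60],-bx)
E
```

```text
[[-0.001  0.352  0.936]
 [-0.002  0.936 -0.352]
 [-1.    -0.002 -0.   ]]
[601.304  71.944   0.   ]Traceback (most recent call last):
  File "<stdin>", line 4, in <module>
  File "h.py", line 35, in goto
    print('t',s['time_s'],'pos',s['ee_pos'].round(1),'F',s['force'].round(1),'w',s['gripper_width'].round(1))
                                                                                 ^^^^^^^^^^^^^^^^^^^^^^^^
AttributeError: 'float' object has no attribute 'round'
```

```bash
sed -i "s/s\['gripper_width'\].round(1)/round(s['gripper_width'],1)/" h.py
R='{"translation":[2.5,-2.9,0],"delta_rot":[0,0,-0.085]}'
python3 -m creep '[{"translation":[2.5,-2.9,0],"delta_rot":[0,0,-0.085]},{"translation":[2.5,-2.9,0],"delta_rot":[0,0,-0.085]},{"translation":[2.5,-2.9,0],"delta_rot":[0,0,-0.085]},{"translation":[2.5,-2.9,0],"delta_rot":[0,0,-0.085]},{"translation":[2.5,-2.9,0],"delta_rot":[0,0,-0.085]}]' 0.1
python3 -m creep '[{"translation":[2.5,-2.9,0],"delta_rot":[0,0,-0.085]},{"translation":[2.5,-2.9,0],"delta_rot":[0,0,-0.085]},{"translation":[2.5,-2.9,0],"delta_rot":[0,0,-0.085]},{"translation":[2.5,-2.9,0],"delta_rot":[0,0,-0.085]},{"translation":[2.5,-2.9,0],"delta_rot":[0,0,-0.085]}]'
python3 -m creep '[{"translation":[2.5,-2.9,0],"delta_rot":[0,0,-0.085]},{"translation":[2.5,-2.9,0],"delta_rot":[0,0,-0.085]},{"translation":[2.5,-2.9,0],"delta_rot":[0,0,-0.085]},{"translation":[2.5,-2.9,0],"delta_rot":[0,0,-0.085]},{"translation":[0,0,0],"delta_rot":[0,0,0]}]'
python3 - <<'E'
from h import *
c=np.array([587,-23,0])
goto(c+n_*96+[0,0,60],bx)
E
```

```text
time_s: 0.52
ee_pos: [328.0, 391.6, 227.6]
ee_rot: [-76.7, 90.0, -121.9]
force: [0.6, 1.0, -0.1]
gripper_width: 60.8
time_s: 0.93
ee_pos: [453.2, 246.5, 227.7]
ee_rot: [-95.7, 90.0, -165.3]
force: [1.1, 0.2, -0.3]
gripper_width: 50.1
time_s: 1.35
ee_pos: [556.3, 127.2, 227.2]
ee_rot: [36.6, 89.8, -52.6]
force: [-1.0, -0.0, 0.4]
gripper_width: 50.1
t 1.35 pos [556.3 127.2 227.2] F [-1.  -0.   0.4] w 50.1
tool x,y [ 0.002 -0.003 -1.   ] [1.    0.013 0.002]
d cm [  4.5   -5.53 -16.72] rot [ 0.003  0.002 -0.163]
```

```bash

python3 -m creep '[{"translation":[1.5,-1.8,-2],"delta_rot":[0,0,-0.055]},{"translation":[1.5,-1.8,-3],"delta_rot":[0,0,-0.055]},{"translation":[1.5,-1.9,-3],"delta_rot":[0,0,-0.053]},{"translation":[0,0,-4],"delta_rot":[0,0,0]},{"translation":[0,0,-4],"delta_rot":[0,0,0]}]'
python3 -m creep '[{"translation":[0,0,-3],"delta_rot":[0,0,0]},{"translation":[0,0,0],"delta_rot":[0,0,0]}]'
python3 - <<'E'
from h import *
c=np.array([587,-23,0])
goto(c+n_*96+[0,0,14.5],bx)
grab('top','top1.png');grab('scene','scene1.png')
a=cv2.imread('pics/top1.png')[100:260,200:400]; b=cv2.imread('pics/scene1.png')[145:300,235:405]
a=cv2.resize(a,(400,320),interpolation=cv2.INTER_CUBIC);b=cv2.resize(b,(400,320),interpolation=cv2.INTER_CUBIC)
cv2.imwrite('pics/crop1.png',np.hstack([a,b]))
E
```

```text
time_s: 1.77
ee_pos: [598.2, 76.4, 66.7]
ee_rot: [105.9, 89.9, 7.7]
force: [-0.1, 0.5, -0.3]
gripper_width: 50.2
time_s: 1.93
ee_pos: [592.0, 76.7, 31.3]
ee_rot: [-75.8, 89.2, -173.9]
force: [-1.2, 0.3, -0.3]
gripper_width: 50.3
t 1.9333 pos [592.   76.7  31.3] F [-1.2  0.3 -0.3] w 50.3
tool x,y [-0.014 -0.002 -1.   ] [ 0.99  -0.141 -0.014]
d cm [ 0.93 -0.48 -1.68] rot [ 0.001 -0.014 -0.008]
```

View pics/crop1.png

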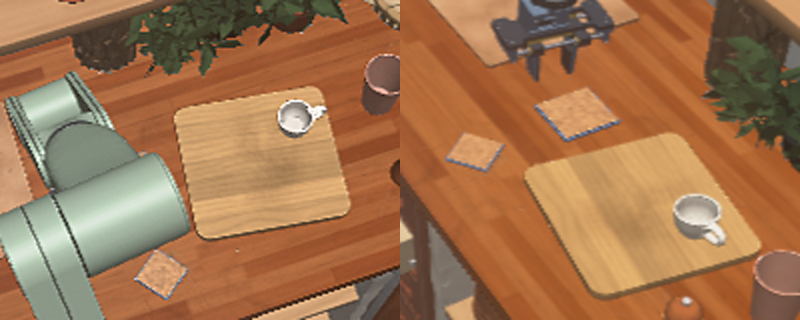

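The scene view shows the two open fingers behind the coaster's free edge (crop (550,65)), square to the board. Now I lower them.

```bash

python3 -m creep '[{"translation":[0.3,0,-0.4],"delta_rot":[0,-0.005,-0.004]},{"translation":[0.3,0,-0.4],"delta_rot":[0,-0.005,-0.004]},{"translation":[0.3,0,-0.4],"delta_rot":[0,-0.004,0]},{"translation":[0,0,-0.3],"delta_rot":[0,0,0]},{"translation":[0,0,0],"delta_rot":[0,0,0]}]'
python3 -m creep '[{"translation":[0,0,-0.1],"delta_rot":[0,0,0]},{"translation":[0,0,0],"delta_rot":[0,0,0]}]'
python3 - <<'E'
from h import *
c=np.array([587,-23,0])
goto(c+n_*96+[0,0,14.5],bx)
E
```

```text
time_s: 2.45
ee_pos: [606.5, 77.2, 23.1]
ee_rot: [98.3, 89.2, -0.3]
force: [0.2, 0.3, 0.3]
gripper_width: 50.0
time_s: 2.62
ee_pos: [606.4, 77.2, 22.1]
ee_rot: [98.5, 89.2, -0.1]
force: [0.1, 0.8, 0.0]
gripper_width: 50.2
t 2.6167 pos [606.4  77.2  22.1] F [0.1 0.8 0. ] w 50.2
tool x,y [ 0.014 -0.    -1.   ] [ 0.989 -0.149  0.014]
d cm [-0.51 -0.52 -0.76] rot [0.    0.014 0.   ]
```

```bash

python3 -m creep '[{"translation":[-0.25,0,-0.3],"delta_rot":[0,0.007,0]},{"translation":[-0.25,0,-0.2],"delta_rot":[0,0.007,0]},{"translation":[0,0,0],"delta_rot":[0,0,0]},{"translation":[0,0,0],"delta_rot":[0,0,0]}]'
python3 -m creep '[{"translation":[0,0,-0.1],"delta_rot":[0,0,0]},{"translation":[0,0,-0.1],"delta_rot":[0,0,0]},{"translation":[0,0,-0.05],"delta_rot":[0,0,0]},{"translation":[0,0,0],"delta_rot":[0,0,0]}]'
python3 - <<'E'
from h import *
c=np.array([587,-23,0])
goto(c+n_*96+[0,0,14.5],bx)
E
```

```text
time_s: 2.95
ee_pos: [601.2, 77.2, 16.7]
ee_rot: [-68.6, 90.0, -167.2]
force: [0.8, 0.4, 0.2]
gripper_width: 50.3
time_s: 3.28
ee_pos: [601.5, 77.2, 14.4]
ee_rot: [61.3, 90.0, -37.3]
force: [-0.4, -0.0, -0.1]
gripper_width: 50.2
t 3.2833 pos [601.5  77.2  14.4] F [-0.4 -0.  -0.1] w 50.2
tool x,y [ 0. -0. -1.] [ 0.989 -0.149  0.   ]
d cm [-0.02 -0.53  0.01] rot [0. 0. 0.]
```

```bash

python3 -m creep '[{"translation":[-0.15,-0.99,0],"delta_rot":[0,0,0]},{"translation":[-0.15,-0.99,0],"delta_rot":[0,0,0]},{"translation":[-0.09,-0.6,0],"delta_rot":[0,0,0]},{"translation":[-0.06,-0.4,0],"delta_rot":[0,0,0]},{"translation":[-0.06,-0.4,0],"delta_rot":[0,0,0]}]'
python3 -m creep '[{"translation":[-0.06,-0.4,0],"delta_rot":[0,0,0]},{"translation":[-0.06,-0.4,0],"delta_rot":[0,0,0]},{"translation":[-0.06,-0.4,0],"delta_rot":[0,0,0]},{"translation":[-0.06,-0.4,0],"delta_rot":[0,0,0]},{"translation":[-0.06,-0.4,0],"delta_rot":[0,0,0]}]'
python3 -m creep '[{"translation":[-0.06,-0.4,0],"delta_rot":[0,0,0]},{"translation":[-0.06,-0.4,0],"delta_rot":[0,0,0]},{"translation":[-0.06,-0.4,0],"delta_rot":[0,0,0]},{"translation":[-0.06,-0.4,0],"delta_rot":[0,0,0]},{"translation":[-0.06,-0.4,0],"delta_rot":[0,0,0]}]'
python3 - <<'E'
from h import *
c=np.array([587,-23,0])
goto(E+n_*116+bx*8+[0,0,14.3],bx)
grab('scene','scene2.png')
b=cv2.imread('pics/scene2.png')[165:260,255:405]
cv2.imwrite('pics/crop2.png',cv2.resize(b,(750,475),interpolation=cv2.INTER_CUBIC))
E
```

```text
time_s: 3.7
ee_pos: [596.4, 42.6, 14.6]
ee_rot: [120.9, 90.0, 22.2]
force: [0.5, 0.3, -0.1]
gripper_width: 50.1
time_s: 4.12
ee_pos: [593.3, 23.2, 14.5]
ee_rot: [173.0, 90.0, 74.4]
force: [-0.2, 1.0, -0.0]
gripper_width: 50.5
time_s: 4.53
ee_pos: [590.3, 3.0, 14.5]
ee_rot: [95.0, 90.0, -3.6]
force: [-0.1, 1.3, 0.2]
gripper_width: 49.9
t 4.5333 pos [590.3   3.   14.5] F [-0.1  1.3  0.2] w 49.9
tool x,y [ 0. -0. -1.] [ 0.989 -0.149  0.   ]
d cm [-0.17 -1.5  -0.02] rot [0.    0.    0.001]
```

View pics/crop2.png

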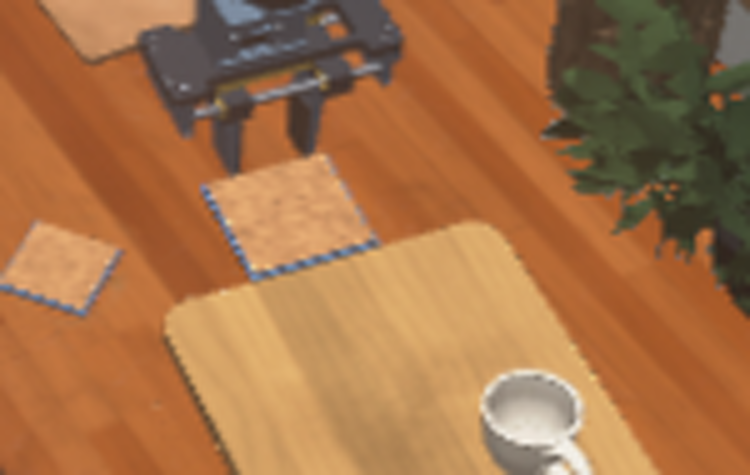

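The coaster is now square to the board, with its front edge (crop (250,275)–(380,240)) a small gap from the board's side. I keep pushing slowly until the force rises.

```bash

python3 -m creep '[{"translation":[-0.045,-0.3,0],"delta_rot":[0,0,0]},{"translation":[-0.045,-0.3,0],"delta_rot":[0,0,0]},{"translation":[-0.045,-0.3,0],"delta_rot":[0,0,0]},{"translation":[0,0,0],"delta_rot":[0,0,0]}]'
python3 -m creep '[{"translation":[-0.03,-0.2,0],"delta_rot":[0,0,0]},{"translation":[0,0,0],"delta_rot":[0,0,0]}]'
python3 -m creep '[{"translation":[-0.03,-0.2,0],"delta_rot":[0,0,0]},{"translation":[0,0,0],"delta_rot":[0,0,0]}]'
python3 -m creep '[{"translation":[-0.03,-0.2,0],"delta_rot":[0,0,0]},{"translation":[0,0,0],"delta_rot":[0,0,0]}]'
```

```text
time_s: 4.92
ee_pos: [588.9, -6.2, 14.5]
ee_rot: [1.8, 90.0, -96.8]
force: [0.5, 0.1, 0.9]
gripper_width: 50.0
time_s: 5.08
ee_pos: [588.6, -7.9, 14.4]
ee_rot: [-6.9, 90.0, -105.5]
force: [0.4, -0.8, -0.2]
gripper_width: 50.2
time_s: 5.25
ee_pos: [588.3, -9.7, 14.5]
ee_rot: [-29.5, 90.0, -128.1]
force: [0.2, 0.2, 0.5]
gripper_width: 50.4
time_s: 5.42
ee_pos: [588.3, -10.0, 14.5]
ee_rot: [179.6, 89.8, 81.0]
force: [0.3, 7.5, -0.1]
gripper_width: 50.0
```

Contact with the board, 7.5 N. I back off a little, find the tabletop with the tips, then press again.

```bash

python3 -m creep '[{"translation":[0.06,0.4,0],"delta_rot":[0,0,0]},{"translation":[0,0,-0.05],"delta_rot":[0,0,0]},{"translation":[0,0,-0.05],"delta_rot":[0,0,0]},{"translation":[0,0,0],"delta_rot":[0,0,0]}]'
python3 -m creep '[{"translation":[0,0,-0.05],"delta_rot":[0,0,0]},{"translation":[0,0,0],"delta_rot":[0,0,0]}]'
```

```text
time_s: 5.75
ee_pos: [588.8, -7.1, 14.3]
ee_rot: [154.8, 90.0, 56.2]
force: [-1.8, 3.7, 5.1]
gripper_width: 50.0
time_s: 5.92
ee_pos: [588.8, -7.1, 14.3]
ee_rot: [148.9, 89.9, 50.3]
force: [-2.1, 4.0, 8.9]
gripper_width: 50.0
```

```bash

python3 -m creep '[{"translation":[0,0,0.12],"delta_rot":[0,0,0]},{"translation":[-0.045,-0.3,0],"delta_rot":[0,0,0]},{"translation":[-0.045,-0.3,0],"delta_rot":[0,0,0]},{"translation":[-0.015,-0.1,0],"delta_rot":[0,0,0]},{"translation":[0,0,0],"delta_rot":[0,0,0]}]'
```

```text
time_s: 6.33
ee_pos: [588.7, -10.3, 14.6]
ee_rot: [171.2, 89.6, 72.4]
force: [2.1, 18.8, 3.7]
gripper_width: 49.8
```

```bash

python3 -m creep '[{"translation":[0,0,0.2],"delta_rot":[0,0,0]},{"translation":[0,-0.01,0.33],"delta_rot":[0,0,0]},{"translation":[0,-0.03,0.34],"delta_rot":[0,0,0]},{"translation":[0,0,0],"delta_rot":[0,0,0]}]'
python3 - <<'E'
from h import *
grab('scene','scene3.png')
b=cv2.imread('pics/scene3.png')[165:260,255:405]
cv2.imwrite('pics/crop3.png',cv2.resize(b,(750,475),interpolation=cv2.INTER_CUBIC))
E
```

```text
time_s: 6.67
ee_pos: [588.7, -10.6, 23.3]
ee_rot: [170.1, 89.6, 71.3]
force: [2.2, 17.8, 0.1]
gripper_width: 50.3
```

View pics/crop3.png

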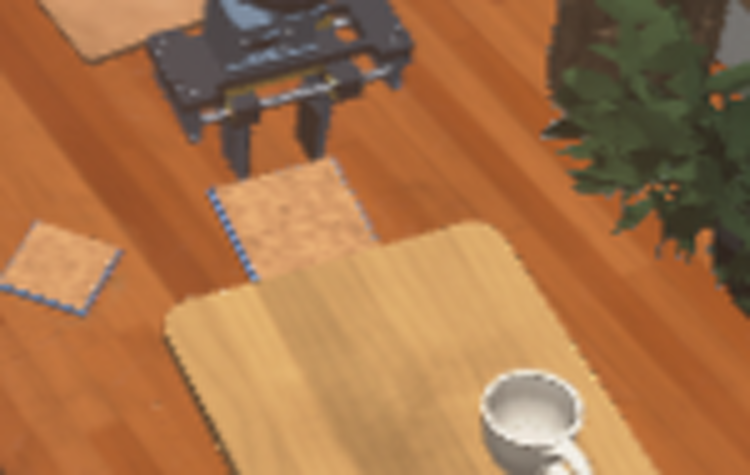

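```bash

python3 -m creep '[{"translation":[-0.01,-0.05,0.43],"delta_rot":[0,0,0]},{"translation":[-0.01,-0.06,0.43],"delta_rot":[0,0,0]},{"translation":[0,0,0],"delta_rot":[0,0,0]}]'
python3 - <<'E'
from h import *
grab('scene','scene4.png')
b=cv2.imread('pics/scene4.png')[165:260,255:405]
cv2.imwrite('pics/crop4.png',cv2.resize(b,(750,475),interpolation=cv2.INTER_CUBIC))
E
```

```text
time_s: 6.97
ee_pos: [588.7, -11.5, 32.3]
ee_rot: [168.3, 89.5, 69.5]
force: [2.4, 18.3, 0.5]
gripper_width: 50.0
```

View pics/crop4.png

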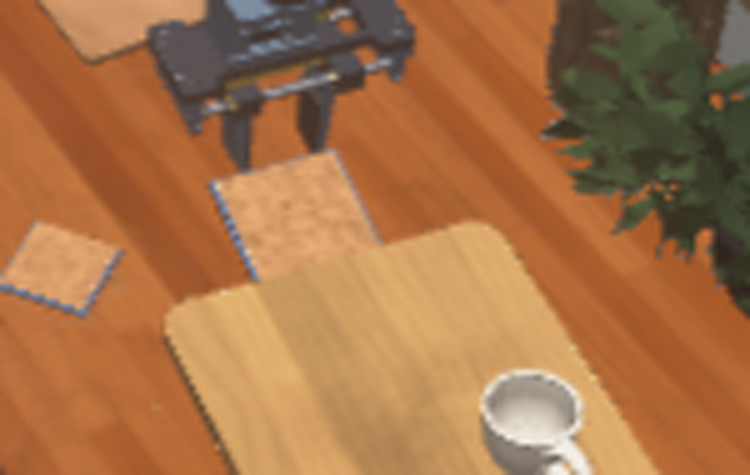

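The tips are 18 mm up and the push force still holds at 18 N, so the free edge is lifting. I carry on along the arc.

```bash

python3 -m creep '[{"translation":[-0.01,-0.09,0.43],"delta_rot":[0,0,0]},{"translation":[-0.015,-0.1,0.42],"delta_rot":[0,0,0]},{"translation":[-0.02,-0.12,0.42],"delta_rot":[0,0,0]},{"translation":[-0.02,-0.14,0.41],"delta_rot":[0,0,0]},{"translation":[0,0,0],"delta_rot":[0,0,0]}]'
python3 -m creep '[{"translation":[-0.02,-0.16,0.41],"delta_rot":[0,0,0]},{"translation":[-0.025,-0.17,0.4],"delta_rot":[0,0,0]},{"translation":[-0.03,-0.19,0.39],"delta_rot":[0,0,0]},{"translation":[-0.03,-0.21,0.38],"delta_rot":[0,0,0]},{"translation":[0,0,0],"delta_rot":[0,0,0]}]'
python3 - <<'E'
from h import *
grab('scene','scene5.png')
b=cv2.imread('pics/scene5.png')[165:260,255:405]
cv2.imwrite('pics/crop5.png',cv2.resize(b,(750,475),interpolation=cv2.INTER_CUBIC))
E
```

```text
time_s: 7.43
ee_pos: [588.3, -15.7, 49.8]
ee_rot: [165.9, 89.5, 67.1]
force: [1.7, 19.3, 6.3]
gripper_width: 50.3
time_s: 7.85
ee_pos: [587.4, -22.8, 66.3]
ee_rot: [164.1, 89.4, 65.3]
force: [-0.6, 20.1, 9.3]
gripper_width: 50.1
```

View pics/crop5.png

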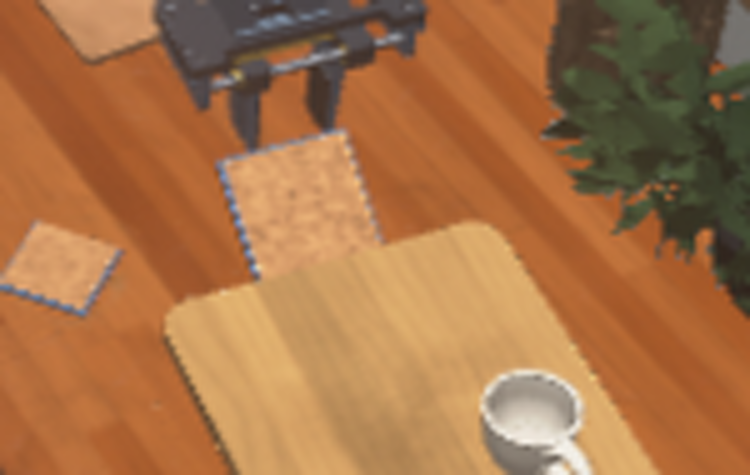

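```bash

python3 -m creep '[{"translation":[-0.034,-0.22,0.37],"delta_rot":[0,0,0]},{"translation":[-0.036,-0.24,0.36],"delta_rot":[0,0,0]},{"translation":[-0.038,-0.255,0.35],"delta_rot":[0,0,0]},{"translation":[-0.04,-0.27,0.34],"delta_rot":[0,0,0]},{"translation":[0,0,0],"delta_rot":[0,0,0]}]'
python3 -m creep '[{"translation":[-0.043,-0.285,0.33],"delta_rot":[0,0,0]},{"translation":[-0.045,-0.3,0.315],"delta_rot":[0,0,0]},{"translation":[-0.047,-0.31,0.3],"delta_rot":[0,0,0]},{"translation":[-0.049,-0.325,0.29],"delta_rot":[0,0,0]},{"translation":[0,0,0],"delta_rot":[0,0,0]}]'
python3 - <<'E'
from h import *
grab('scene','scene6.png')
b=cv2.imread('pics/scene6.png')[165:260,255:405]
cv2.imwrite('pics/crop6.png',cv2.resize(b,(750,475),interpolation=cv2.INTER_CUBIC))
E
```

```text
time_s: 8.32
ee_pos: [585.9, -33.6, 81.1]
ee_rot: [157.9, 89.5, 59.2]
force: [0.8, 16.5, 12.9]
gripper_width: 50.5
time_s: 8.73
ee_pos: [584.3, -46.5, 94.0]
ee_rot: [150.0, 89.5, 51.3]
force: [-1.9, 15.3, 17.1]
gripper_width: 50.2
```

View pics/crop6.png

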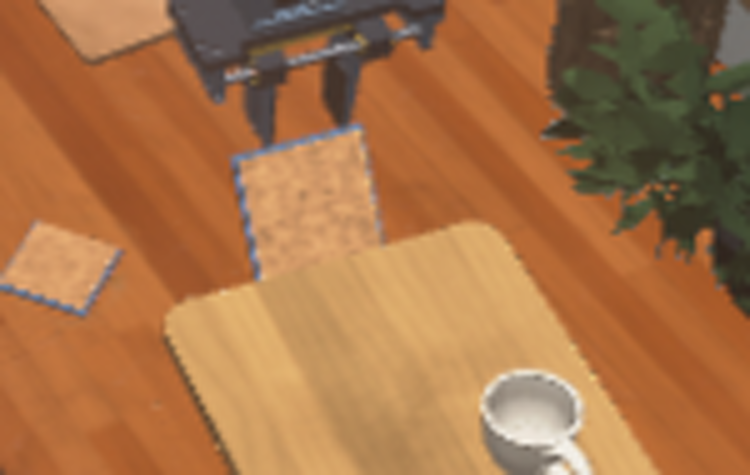

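```bash

python3 -m creep '[{"translation":[-0.05,-0.33,0.275],"delta_rot":[0,0,0]},{"translation":[-0.052,-0.345,0.26],"delta_rot":[0,0,0]},{"translation":[-0.053,-0.355,0.245],"delta_rot":[0,0,0]},{"translation":[-0.055,-0.365,0.23],"delta_rot":[0,0,0]},{"translation":[0,0,0],"delta_rot":[0,0,0]}]'
python3 -m creep '[{"translation":[-0.056,-0.37,0.21],"delta_rot":[0,0,0]},{"translation":[-0.057,-0.38,0.19],"delta_rot":[0,0,0]},{"translation":[-0.058,-0.39,0.175],"delta_rot":[0,0,0]},{"translation":[-0.06,-0.4,0.16],"delta_rot":[0,0,0]},{"translation":[0,0,0],"delta_rot":[0,0,0]}]'
python3 - <<'E'
from h import *
grab('scene','scene7.png')
b=cv2.imread('pics/scene7.png')[165:260,255:405]
cv2.imwrite('pics/crop7.png',cv2.resize(b,(750,475),interpolation=cv2.INTER_CUBIC))
E
```

```text
time_s: 9.2
ee_pos: [582.0, -62.1, 104.2]
ee_rot: [133.2, 89.6, 34.5]
force: [-1.2, 10.9, 16.9]
gripper_width: 50.2
time_s: 9.62
ee_pos: [579.3, -79.5, 110.8]
ee_rot: [101.7, 89.7, 3.0]
force: [-1.0, 3.6, 14.0]
gripper_width: 50.2
```

View pics/crop7.png

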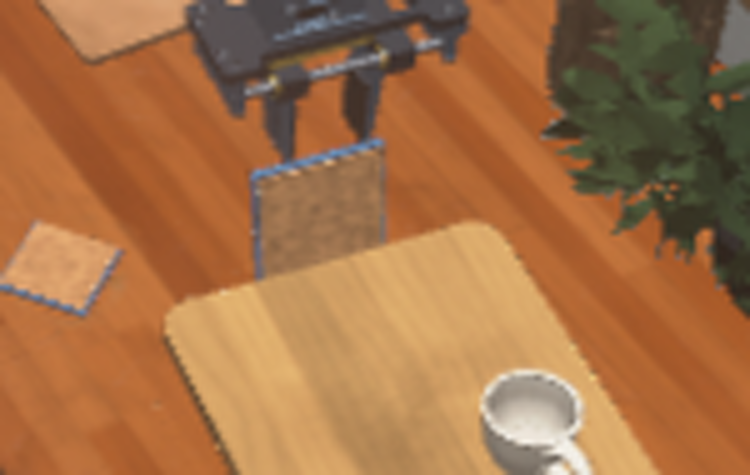

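```bash

python3 -m creep '[{"translation":[-0.06,-0.4,0.13],"delta_rot":[0,0,0]},{"translation":[-0.06,-0.4,0.11],"delta_rot":[0,0,0]},{"translation":[-0.06,-0.4,0.09],"delta_rot":[0,0,0]},{"translation":[0,0,0],"delta_rot":[0,0,0]}]'
python3 - <<'E'
from h import *
grab('scene','scene8.png')
b=cv2.imread('pics/scene8.png')[165:260,255:405]
cv2.imwrite('pics/crop8.png',cv2.resize(b,(750,475),interpolation=cv2.INTER_CUBIC))
E
```

```text
time_s: 10.0
ee_pos: [577.3, -92.4, 113.2]
ee_rot: [77.6, 89.8, -21.0]
force: [-0.3, 1.9, 9.0]
gripper_width: 50.1
```

View pics/crop8.png

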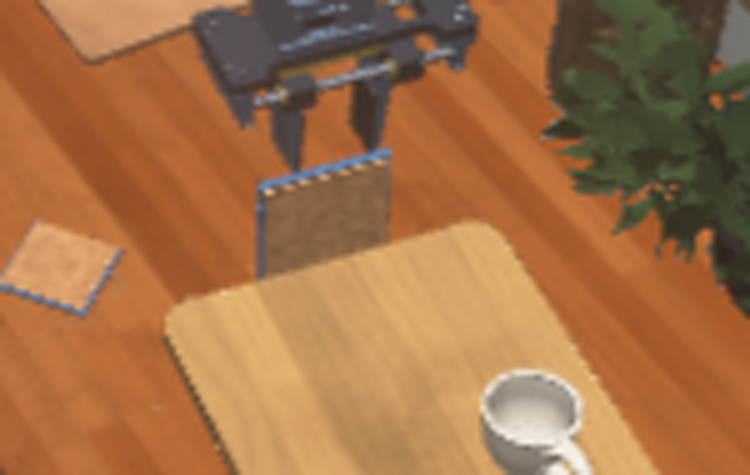

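```bash

python3 -m creep '[{"translation":[-0.06,-0.4,0.05],"delta_rot":[0,0,0]},{"translation":[-0.06,-0.4,0.02],"delta_rot":[0,0,0]},{"translation":[-0.06,-0.4,0],"delta_rot":[0,0,0]},{"translation":[0,0,0],"delta_rot":[0,0,0]}]'
python3 - <<'E'
from h import *
grab('scene','scene9.png')
b=cv2.imread('pics/scene9.png')[165:260,255:405]
cv2.imwrite('pics/crop9.png',cv2.resize(b,(750,475),interpolation=cv2.INTER_CUBIC))
E
```

```text
time_s: 10.38
ee_pos: [575.5, -104.5, 113.7]
ee_rot: [76.4, 89.8, -22.2]
force: [-1.2, 1.0, 7.6]
gripper_width: 50.2
```

View pics/crop9.png

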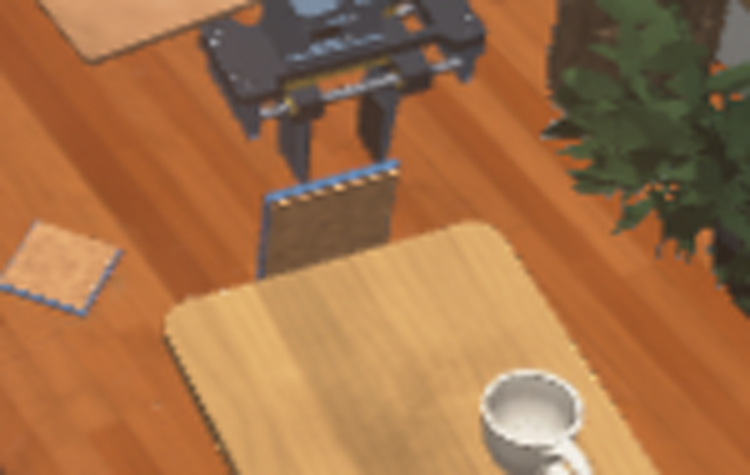

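```bash

python3 -m creep '[{"translation":[-0.06,-0.4,0],"delta_rot":[0,0,0]},{"translation":[-0.06,-0.4,0],"delta_rot":[0,0,0]},{"translation":[-0.06,-0.4,-0.02],"delta_rot":[0,0,0]},{"translation":[0,0,0],"delta_rot":[0,0,0]}]'
python3 - <<'E'
from h import *
grab('scene','scene10.png')
b=cv2.imread('pics/scene10.png')[165:260,255:405]
cv2.imwrite('pics/crop10.png',cv2.resize(b,(750,475),interpolation=cv2.INTER_CUBIC))
E
```

```text
time_s: 10.77
ee_pos: [573.4, -116.8, 112.7]
ee_rot: [61.3, 89.8, -37.3]
force: [0.2, -0.6, 6.2]
gripper_width: 49.8
```

View pics/crop10.png

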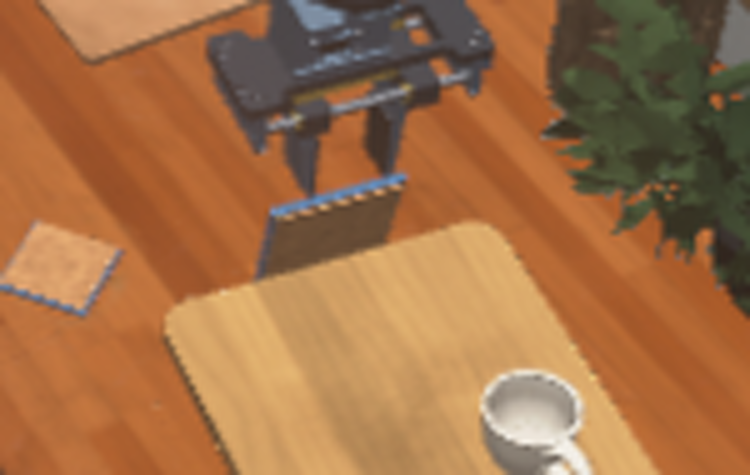

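```bash

python3 -m creep '[{"translation":[-0.06,-0.4,-0.02],"delta_rot":[0,0,0]},{"translation":[-0.06,-0.4,-0.03],"delta_rot":[0,0,0]},{"translation":[-0.06,-0.4,-0.04],"delta_rot":[0,0,0]},{"translation":[0,0,0],"delta_rot":[0,0,0]}]'
python3 - <<'E'
from h import *
grab('scene','scene11.png')
b=cv2.imread('pics/scene11.png')[165:260,255:405]
cv2.imwrite('pics/crop11.png',cv2.resize(b,(750,475),interpolation=cv2.INTER_CUBIC))
E
```

```text
time_s: 11.15
ee_pos: [569.9, -128.0, 110.1]
ee_rot: [-84.3, 89.9, 177.1]
force: [-0.2, -0.0, 0.0]
gripper_width: 50.1
```

View pics/crop11.png

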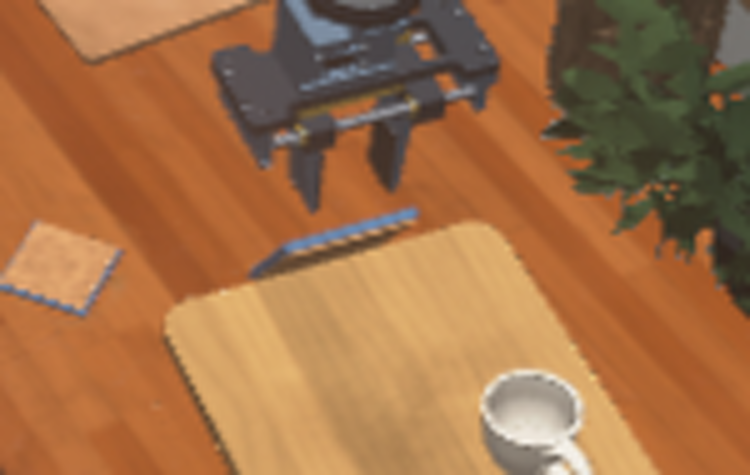

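The coaster is past vertical and falling onto the board. I let it settle.

```bash

python3 -m creep '[{"translation":[0,0,0],"delta_rot":[0,0,0]},{"translation":[0,0,0.3],"delta_rot":[0,0,0]},{"translation":[0,0,0.3],"delta_rot":[0,0,0]},{"translation":[0,0,0.3],"delta_rot":[0,0,0]},{"translation":[0,0,0],"delta_rot":[0,0,0]}]'
python3 - <<'E'
from h import *
grab('scene','scene12.png')
b=cv2.imread('pics/scene12.png')[165:260,255:405]
cv2.imwrite('pics/crop12.png',cv2.resize(b,(750,475),interpolation=cv2.INTER_CUBIC))
E
```

```text
time_s: 11.62
ee_pos: [571.4, -127.3, 120.9]
ee_rot: [85.0, 89.9, -13.6]
force: [0.3, -0.3, 0.7]
gripper_width: 50.3
```

View pics/crop12.png

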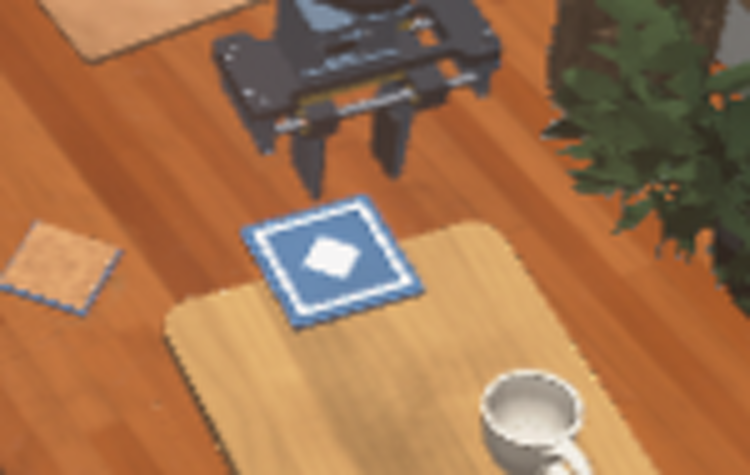

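It has landed blue side up, partly overhanging the board's edge (crop (240,230)–(370,195)). I measure it before pushing.

```bash
cat >> h.py <<'E'
def blue(n,im,z=32,roi=None):
    hsv=cv2.cvtColor(im,cv2.COLOR_RGB2HSV)
    m=((hsv[...,0]>95)&(hsv[...,0]<125)&(hsv[...,1]>90)).astype(np.uint8)
    if roi: k=np.zeros_like(m);k[roi[1]:roi[3],roi[0]:roi[2]]=1;m*=k
    c=max(cv2.findContours(m,0,cv2.CHAIN_APPROX_NONE)[0],key=cv2.contourArea)
    P=np.array([ray(n,*p[0],z)[:2] for p in c],np.float32)
    r=cv2.minAreaRect(P);B=cv2.boxPoints(r)
    Bc=np.c_[(B-E[:2])@bx[:2],(B-E[:2])@n_[:2]]
    print(n,np.round(r[0],1),np.round(r[1],1),round(r[2],1));print('corners rel edge mid (x,y):',Bc.round(1).tolist())
    return c
E
python3 - <<'E'
from h import *
im=cv2.cvtColor(cv2.imread('pics/scene12.png'),cv2.COLOR_BGR2RGB)
d=optics.grab_frame('scene')[1]
c=blue('scene',im,32,(290,195,350,240))
# depth heights
cp=optics.camera_params('scene');K,R,t=map(np.array,(cp['mtx'],cp['R'],cp['t']))
for u,v in [(306,211),(322,216),(328,206),(315,227),(338,222)]:
    z=d[v,u];X=R.T@(np.linalg.inv(K)@np.array([u,v,1.])*z-t);print(u,v,X.round(0))
goto(E+n_*90+bx*0+[0,0,120],bx)
E
```

```text
scene [ 565.2 -134.4] [68.7 70.1] 81.2
corners rel edge mid (x,y): [[-32.1, -42.8], [38.0, -43.1], [38.3, 25.7], [-31.8, 25.9]]
306 211 [530. -90.  34.]
322 216 [ 569. -136.   31.]
328 206 [ 613. -106.   32.]
315 227 [ 520. -167.   30.]
338 222 [ 602. -187.   31.]
t 11.7167 pos [ 571.  -127.2  120.3] F [-0.5  0.2 -0.5] w 50.2
tool x,y [ 0.001 -0.    -1.   ] [ 0.989 -0.149  0.001]
d cm [ 0.58  9.07 -0.03] rot [0.    0.001 0.   ]
```

```bash

python3 -m creep '[{"translation":[0.2,2.1,0],"delta_rot":[0,0,0]},{"translation":[0.2,2.1,0],"delta_rot":[0,0,0]},{"translation":[0.2,2.1,0],"delta_rot":[0,0,0]},{"translation":[0.2,2.2,0],"delta_rot":[0,0,0]},{"translation":[0,0,0],"delta_rot":[0,0,0]}]'
python3 -m creep '[{"translation":[0,0,-2],"delta_rot":[0,0,0]},{"translation":[0,0,-2],"delta_rot":[0,0,0]},{"translation":[0,0,-2],"delta_rot":[0,0,0]},{"translation":[0,0,-1.5],"delta_rot":[0,0,0]},{"translation":[0,0,0],"delta_rot":[0,0,0]}]'
python3 - <<'E'
from h import *
goto(E+n_*60+bx*3+[0,0,40],bx)
E
```

```text
time_s: 12.13
ee_pos: [578.9, -39.1, 119.9]
ee_rot: [-170.0, 89.9, 91.5]
force: [-0.1, 0.4, -0.1]
gripper_width: 50.2
time_s: 12.55
ee_pos: [576.4, -42.6, 41.9]
ee_rot: [-83.7, 89.6, 177.7]
force: [-1.0, -1.1, -0.5]
gripper_width: 50.1
t 12.55 pos [576.4 -42.6  41.9] F [-1.  -1.1 -0.5] w 50.1
tool x,y [-0.007  0.    -1.   ] [ 0.989 -0.149 -0.007]
d cm [-0.11 -2.4  -0.19] rot [-0.    -0.007  0.   ]
```

```bash

python3 -m creep '[{"translation":[0,0,0],"delta_rot":[0,0,0]},{"translation":[0,0,0],"delta_rot":[0,0,0]}]'
python3 - <<'E'
from h import *
goto(E+n_*60+bx*3+[0,0,40],bx)
E
```

```text
time_s: 12.72
ee_pos: [579.5, -42.7, 45.9]
ee_rot: [87.5, 89.9, -11.1]
force: [0.0, -0.5, 0.2]
gripper_width: 50.2
t 12.7167 pos [579.5 -42.7  45.9] F [ 0.  -0.5  0.2] w 50.2
tool x,y [ 0.002 -0.    -1.   ] [ 0.989 -0.15   0.002]
d cm [-0.42 -2.39 -0.59] rot [0.    0.002 0.001]
```

```bash

python3 -m creep '[{"translation":[0,0,-0.3],"delta_rot":[0,0,0]},{"translation":[0,0,-0.28],"delta_rot":[0,0,0]},{"translation":[-0.07,-0.5,0],"delta_rot":[0,0,0]},{"translation":[-0.07,-0.5,0],"delta_rot":[0,0,0]},{"translation":[-0.07,-0.5,0],"delta_rot":[0,0,0]}]'
python3 -m creep '[{"translation":[-0.06,-0.4,0],"delta_rot":[0,0,0]},{"translation":[-0.06,-0.4,0],"delta_rot":[0,0,0]},{"translation":[-0.06,-0.4,0],"delta_rot":[0,0,0]},{"translation":[-0.06,-0.4,0],"delta_rot":[0,0,0]},{"translation":[0,0,0],"delta_rot":[0,0,0]}]'
python3 - <<'E'
from h import *
goto(E+n_*3+bx*3+[0,0,40],bx)
im,d=grab('scene','scene13.png')
blue('scene',im,32,(290,195,350,250))
b=cv2.imread('pics/scene13.png')[165:260,255:405]
cv2.imwrite('pics/crop13.png',cv2.resize(b,(750,475),interpolation=cv2.INTER_CUBIC))
E
```

```text
time_s: 13.13
ee_pos: [576.7, -57.9, 39.4]
ee_rot: [72.3, 90.0, -26.3]
force: [-0.4, -0.7, -0.2]
gripper_width: 50.0
time_s: 13.55
ee_pos: [574.3, -74.0, 39.3]
ee_rot: [51.5, 90.0, -47.1]
force: [-0.3, -0.2, 0.9]
gripper_width: 50.6
t 13.55 pos [574.3 -74.   39.3] F [-0.3 -0.2  0.9] w 50.6
tool x,y [ 0. -0. -1.] [ 0.989 -0.15   0.   ]
d cm [-0.75 -4.89  0.07] rot [0.    0.    0.001]
scene [ 564.2 -141.7] [68.5 70.1] 81.5
corners rel edge mid (x,y): [[-31.9, -50.2], [38.3, -50.1], [38.2, 18.4], [-31.9, 18.4]]
```

View pics/crop13.png

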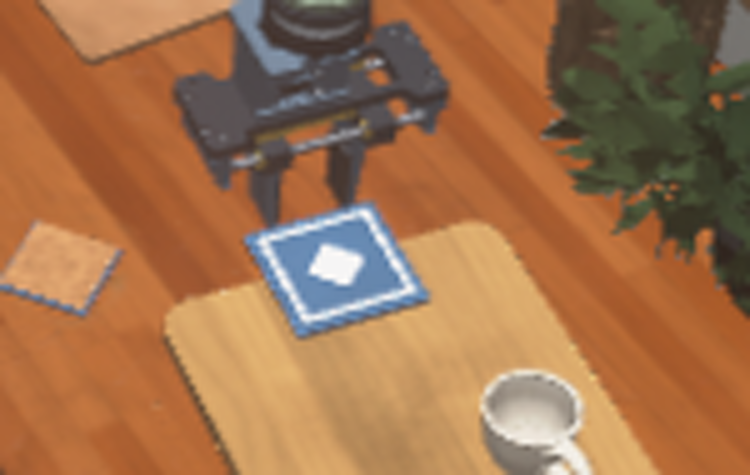

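The push moved it 7 mm, flat and square. About 52 mm to go.

```bash

python3 -m creep '[{"translation":[-0.06,-0.4,0],"delta_rot":[0,0,0]},{"translation":[-0.06,-0.4,0],"delta_rot":[0,0,0]},{"translation":[-0.06,-0.4,0],"delta_rot":[0,0,0]},{"translation":[-0.06,-0.4,0],"delta_rot":[0,0,0]},{"translation":[-0.06,-0.4,0],"delta_rot":[0,0,0]}]'
python3 -m creep '[{"translation":[-0.06,-0.4,0],"delta_rot":[0,0,0]},{"translation":[-0.06,-0.4,0],"delta_rot":[0,0,0]},{"translation":[-0.06,-0.4,0],"delta_rot":[0,0,0]},{"translation":[-0.06,-0.4,0],"delta_rot":[0,0,0]},{"translation":[-0.06,-0.4,0],"delta_rot":[0,0,0]}]'
python3 -m creep '[{"translation":[-0.06,-0.4,0],"delta_rot":[0,0,0]},{"translation":[-0.06,-0.4,0],"delta_rot":[0,0,0]},{"translation":[-0.06,-0.4,0],"delta_rot":[0,0,0]},{"translation":[0,0,0],"delta_rot":[0,0,0]}]'
python3 - <<'E'
from h import *
goto(E+n_*3+bx*3+[0,0,40],bx)
im,d=grab('scene','scene14.png')
blue('scene',im,32,(290,195,370,260))
b=cv2.imread('pics/scene14.png')[165:260,255:405]
cv2.imwrite('pics/crop14.png',cv2.resize(b,(750,475),interpolation=cv2.INTER_CUBIC))
E
```

```text
time_s: 14.02
ee_pos: [571.3, -93.7, 39.2]
ee_rot: [98.0, 90.0, -0.6]
force: [0.0, 1.5, 0.5]
gripper_width: 50.0
time_s: 14.43
ee_pos: [568.2, -113.7, 39.2]
ee_rot: [55.6, 90.0, -43.0]
force: [0.3, 1.6, 0.3]
gripper_width: 50.1
time_s: 14.77
ee_pos: [566.4, -126.2, 39.1]
ee_rot: [10.5, 90.0, -88.1]
force: [0.3, 0.4, -0.1]
gripper_width: 50.3
t 14.7667 pos [ 566.4 -126.2   39.1] F [ 0.3  0.4 -0.1] w 50.3
tool x,y [ 0.    -0.001 -1.   ] [ 0.989 -0.15   0.   ]
d cm [0.04 0.32 0.09] rot [0.001 0.    0.001]
scene [ 556.2 -194.2] [69.5 69.8] 81.5
corners rel edge mid (x,y): [[-31.8, -103.8], [38.1, -103.7], [38.0, -34.2], [-31.9, -34.3]]
```

View pics/crop14.png

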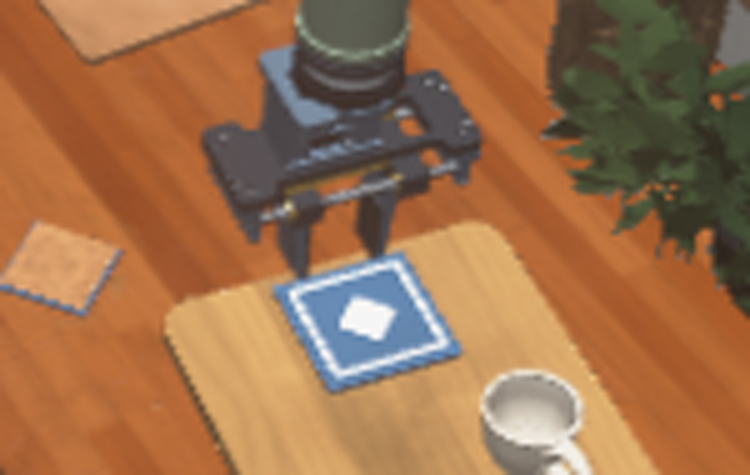

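The coaster lies wholly on the board (far edge about 19 mm inside it), blue side up, clear of the cup. I retreat backwards and up.

```bash

python3 -m creep '[{"translation":[0.07,0.5,0],"delta_rot":[0,0,0]},{"translation":[0.15,1,0],"delta_rot":[0,0,0]},{"translation":[0.3,2,0.5],"delta_rot":[0,0,0]},{"translation":[0.3,2.5,2],"delta_rot":[0,0,0]},{"translation":[0,2.5,2.5],"delta_rot":[0,0,0]}]'
python3 -m creep '[{"translation":[0,2.5,2.5],"delta_rot":[0,0,0]},{"translation":[0,2.5,2.5],"delta_rot":[0,0,0]},{"translation":[0,2.5,2],"delta_rot":[0,0,0]},{"translation":[0,2.5,0],"delta_rot":[0,0,0]},{"translation":[0,0,0],"delta_rot":[0,0,0]}]'
python3 -m creep '[{"translation":[0,0,0],"delta_rot":[0,0,0]},{"translation":[0,0,0],"delta_rot":[0,0,0]},{"translation":[0,0,0],"delta_rot":[0,0,0]}]'
python3 - <<'E'
from h import *
im,d=grab('scene','scene15.png')
blue('scene',im,32,(290,195,370,260))
im2,_=grab('top','top15.png'); blue('top',im2,32,(280,150,350,220))
cp=optics.camera_params('scene');K,R,t=map(np.array,(cp['mtx'],cp['R'],cp['t']))
for u,v in [(316,224),(333,218),(323,240),(344,234)]:
    z=d[v,u];X=R.T@(np.linalg.inv(K)@np.array([u,v,1.])*z-t);print(X.round(0))
a=cv2.imread('pics/top15.png')[100:320,120:440];b=cv2.imread('pics/scene15.png')[100:320,180:440]
cv2.imwrite('pics/crop15.png',np.hstack([cv2.resize(a,(427,294)),cv2.resize(b,(347,294))]))
E
```

```text
time_s: 15.23
ee_pos: [573.8, -38.6, 88.0]
ee_rot: [-88.7, 89.8, 172.7]
force: [0.1, -0.2, 1.0]
gripper_width: 49.7
time_s: 15.65
ee_pos: [575.3, 64.7, 160.9]
ee_rot: [131.3, 89.7, 32.9]
force: [0.2, -0.0, -0.2]
gripper_width: 50.4
time_s: 15.9
ee_pos: [574.2, 59.2, 158.5]
ee_rot: [-60.5, 89.9, -159.1]
force: [0.4, 0.4, 0.9]
gripper_width: 50.2
scene [ 556.  -193.9] [69.1 69.9] 81.2
corners rel edge mid (x,y): [[-32.2, -103.1], [37.7, -103.5], [38.0, -34.3], [-31.9, -34.0]]
top [ 552.5 -190.7] [96.5 98.6] 81.2
corners rel edge mid (x,y): [[-50.5, -114.2], [48.1, -114.6], [48.5, -18.0], [-50.2, -17.7]]
[ 531. -156.   28.]
[ 596. -165.   33.]
[ 512. -231.   31.]
[ 586. -247.   36.]
```

View pics/crop15.png

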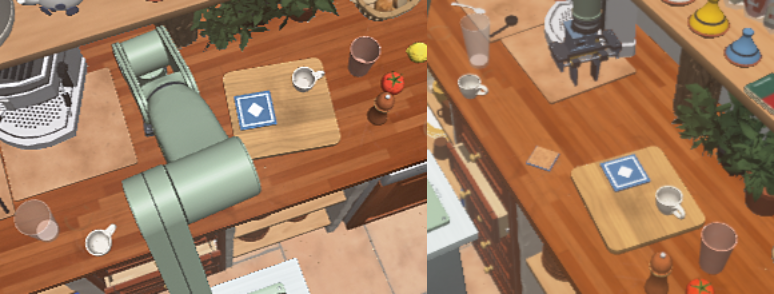

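Both views agree that the coaster is flat, blue up and about 18 mm inside the board's edge. The other objects are where they stood and the robot is clear, so I hand in.

```bash
python3 -c "
from workcell import env
print(env.job_done())"
```

```text
the job is handed in; nothing more can be done
None
```

The coaster now lies wholly on the board, flat, with the blue glazed side up, and the job was handed in at about 16 s.

- **How it went:** I pushed the coaster square against the board's side with two fingertips and lifted its free edge by friction along an arc. Once past vertical it fell over onto the board by itself. I then pushed it on by its trailing edge, and it was never gripped or lifted.
- **Last checks:** Both cameras put the trailing edge about 18 mm inside the board's edge and square to it. The cups, glasses and pepper mill looked undisturbed by eye in both views; I did not re-measure them. The wrist force stayed near 20 N at most in the readings. The arm had backed well clear before I handed in.
- **Disagreements:** The two cameras differed by about 3 mm on the coaster's centre. The depth points on its face scattered from 28 to 36 mm in height around the expected 32 mm, which I took as sensor noise.

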